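# Clamp the panel with the T-handled hex key

### The job

Clamp the panel in the drilling fixture: take the T-handled hex key out of its wooden stand, find the black cap screw in the clamp block's slide (it can sit anywhere along the slide), push the key gently and fully home into its hex socket, and only then turn the screw clockwise (seen from above) until it comes up tight and the red jaw bears on the panel's edge. Leave the key standing fully home in the screw and let go; leave the other things on the bench alone.

Things in the scene. Friction and masses are not known exactly. Their poses are not given: they have to be found in the camera images.
- hex_key: T-handled hex key, 119 mm tall, about 220 g, origin at the centre of its lower tip, z up the shank. Blue handle bar 100 mm long (its y), 18 thick (x), 24 high, its middle 107 mm above the tip. Steel hex shank 14 mm across flats, two flats facing +x and -x, square-cut at the tip. It starts upright and loose in the stand, its lowest 45 mm in the hole.
- stand: Fixed plywood block 70 x 70 x 55 mm with one upright hole for the key. Origin at the centre of its underside, on the bench. The hole's floor is 10 mm above the bench; the key's axes start out nearly along the stand's.
- fixture: Fixed drilling fixture, origin on the bench under the middle of its clamp block, x towards the panel. Baseboard 12 mm high, x -55 to 265, y -85 to 85 mm; aluminium clamp block 74 (x) x 82 (y) mm, top 50 mm above the bench, with a 51 x 54 mm window in which a steel slide with the black cap screw lies; wood-faced 18 mm panel, x 68 to 228 mm, top at 30 mm; fence beyond it, 45 mm high.
- jaw (a joint): How far the red jaw has been driven towards the panel (m): 0 fully back, 0.010 bearing on the panel, where the screw stops dead. It starts between 0 and 0.004 and moves 8.33 mm per radian of clockwise turn of the screw; it stays where it is left.
- glue: White glue bottle, 54 mm across, 120 mm tall, standing beyond the stand; bystander. Origin at the centre of its underside.
- screwdriver: Screwdriver lying on the bench on the robot's side of the stand; bystander. Origin under its middle.
- sample: Laminate sample, 80 x 100 x 16 mm, white with black edges, lying on the bench on the robot's side of the fixture; bystander. Origin at the centre of its underside.
- bit_case: Drill bit case, 50 x 90 x 22 mm, black and yellow, lying on the panel; bystander. Origin at the centre of its underside.
- slide_mid (a point): Middle of the clamp block's window, on the flat top of the slide, 44 mm above the bench (6 mm below the block's top). The screw's upright axis lies on the fixture's y line through this point, but up to 12 mm to either side: where differs every time and is not measured. The screw's head, 28 mm across, is flush with the slide; the slide stays put unless shoved with over 40 N.
- socket_floor (a point): Level of the socket floor, 28 mm above the bench, below slide_mid: the tip's height when home. From the top: 45 degree countersink 21 to 17 mm across (2 mm), round bore (3 mm), ledge, hex 15 mm across flats (11 mm). The key enters 5 mm at any angle; then its flats must be within about 8 degrees of the hex (repeats every 60, not measured). The screw turns above 0.08 N m.

How it is judged:
On the way, in this order (a step that is already met when the one before it is completed fails the run):
1. the key is fully home in the socket, before the screw has been turned (z of hex_key in the frame of fixture below 0.0305 m and x of hex_key in the frame of fixture between -0.004 and 0.004 m and y of hex_key in the frame of fixture between -0.016 and 0.016 m and angle between hex_key's own z axis and vertical below 0.14 rad and value of joint jaw below 0.0055 m), for 0.2 s.
2. the screw is turned tight with the key still home (value of joint jaw above 0.0085 m and z of hex_key in the frame of fixture below 0.0305 m and x of hex_key in the frame of fixture between -0.004 and 0.004 m and y of hex_key in the frame of fixture between -0.016 and 0.016 m and angle between hex_key's own z axis and vertical below 0.14 rad), for 0.2 s.
At the end, for the whole second after the job is handed in: The jaw is at least 8.5 mm along its 10 mm (screw within about 10 degrees of its stop), and the hex key stands at rest in the screw's socket, upright within 8 degrees, its tip within 2.5 mm of the socket floor's level, let go (all of step 2 and linear speed of hex_key below 0.02 m/s); the robot touches nothing.
It fails at once if the screw is turned (jaw past 5.5 mm) while the key is more than 4 mm short of home (value of joint jaw above 0.0055 m and z of hex_key in the frame of fixture above 0.032 m).
It fails at once if the key is pressed on the fixture with more than 60 N while it is not yet home (contact force between hex_key and fixture above 60 N and z of hex_key in the frame of fixture above 0.0305 m).
It fails at once if a bystander (glue bottle, screwdriver, laminate sample or bit case) is moved over 20 mm (distance of any of glue, screwdriver, sample, bit_case from where it was at the start of the episode above 0.02 m).
It also fails if it takes over 72 s, if anything falls off the work surface, if the arm or the gripper's body presses on something with over 40 N, if the wrist force passes 120 N, or if a joint passes its speed limit or range.

### The arm

A 7-joint arm with a two-finger parallel gripper is mounted at the origin on the work surface. World frame = base frame: x ahead of the robot, y to its left, z up, the work surface at z = 0. Lengths are in m, angles in rad, forces in N, time in s.
With the tool pointing down it reaches from about 0.4 to 0.85 m from the base axis. Payload 6.9 kg.
Tool frame: the origin (TCP) lies at the very end of the fingers, on their centre line; the grasp point (between the pads) lies 19 mm behind it; x points along the fingers, y is the direction in which the jaws open and shut, and the axes are right-handed (so a half turn about x gives the same grasp; the last joint's range is limited). The gripper opens to 85 mm and grips with 20 to 120 N. Pads are 22 mm wide; open, the fingers measure 114 mm over their backs; the gripper's body (76 mm by 85 mm) begins 54 mm behind the grasp point. The pads swing forward as they close: fully open they stand 13 mm farther back than shut.
Start: joints at [1.339, 0.507, -0.238, 1.5, 0.126, 1.149, -0.155], TCP at [0.207, -0.59, 0.231] pointing down, gripper open.
Joint ranges: [-3.08, 3.08], [-0.24, 2.05], [-1.43, 1.35], [0, 2.5], [-1.52, 4.66], [0.17, 1.96], [-2.89, 2.89]. Speed limits (rad/s): [2.39, 2.39, 3.14, 3.14, 3.14, 3.14, 3.14].

### API

Orientations are given as [roll, pitch, yaw] about the fixed x, y, z axes, in that order (R = Rz(yaw) Ry(pitch) Rx(roll)).
In Python, from bench import manip, observe, vision, hand_in gives the robot as it stands. Calls block until the motion is done:
- manip.reach(position, orientation): joint-space move of the TCP to a pose.
- manip.movel(position, frame=None, v=0.15): straight line of the TCP; frame=None keeps the orientation; v is the mean speed in m/s.
- manip.goto_joints(angles): joint-space move.
- manip.grip(opening): finger opening in m; the grip force is fixed at half the most; returns when the fingers have stopped.
- manip.pause(seconds).
- manip.inverse_kinematics(position, orientation): joint angles nearest the present ones, or None.
- observe(): the state.
- vision.camera(name): name is "side" or "top"; returns the picture (480x640x3 uint8, red, green, blue); there is no depth.
- vision.camera_params(name): a dict with "intrinsics" (3x3 intrinsics, pixels), "R" (3x3) and "t" (3): a world point X has camera coordinates R X + t. Camera axes: x right, y down, z forward; pixel columns grow to the right and rows downward; lengths in m; the calibration is good to about 2 mm. A picture is of the moment at which its call begins. camera_params takes no time and is no camera call.
A pose or a line that the arm cannot do raises manip.PlanningError and nothing moves.
- hand_in(): hands the job in, once; it reports no verdict.
The state is a dict: "t": time; "joints": joint angles; "qd": joint speeds; "effort": joint torques, N m; "ee_pos": TCP position; "eef_rot": TCP orientation; "contact_force": force on the tool from outside, world axes, zero at the start; "torque": the same for the moment, N m; "grip_width": finger opening in m.
Only numpy, scipy, OpenCV 4.12 (cv2) and the standard library are available. Lean on these libraries where they do the work, as an engineer would, in place of code of your own. Each camera call takes 0.05 s, during which the arm holds its last target. There are 200 camera calls.

## Working session

There is one attempt and no reset: what is moved stays moved. The work goes in short steps, each a Python script; the robot and the scene stay as the last script left them, time stands still between calls to the robot, and variables do not carry over. Pictures are saved under pics/ and viewed, about 8 in all and at most 12, crops included, and the job is handed in when it is done.

```bash
mkdir -p pics; ls; python3 - <<'E'
from bench import manip, observe, vision
import cv2
for n in ("top","side"):
    im=vision.camera(n); cv2.imwrite(f"pics/{n}0.png",im[:,:,::-1])
    p=vision.camera_params(n); print(n,p)
print(observe())
E
```

```text
pics
top {'intrinsics': array([[565.67609675,   0.        , 314.68487157],
       [  0.        , 565.67609675, 237.32057423],
       [  0.        ,   0.        ,   1.        ]]), 'R': array([[-0.11475539, -0.99339326,  0.00101132],
       [-0.97276985,  0.11216652, -0.20282378],
       [ 0.20137034, -0.0242589 , -0.97921473]]), 't': array([0.02183103, 0.53138893, 1.05637273])}
side {'intrinsics': array([[493.3287848 ,   0.        , 316.68497138],
       [  0.        , 493.3287848 , 235.68547424],
       [  0.        ,   0.        ,   1.        ]]), 'R': array([[-0.99985382, -0.0105262 , -0.01347396],
       [ 0.00248069,  0.69038976, -0.72343336],
       [ 0.01691729, -0.72336103, -0.69026272]]), 't': array([0.50751565, 0.04966211, 0.87494999])}
{'t': 0.1, 'joints': array([ 1.33847335,  0.50824634, -0.23755048,  1.50104065,  0.12570017,
        1.14889842, -0.15480431]), 'qd': array([ 0.00130687,  0.00105958, -0.0001129 , -0.00320459, -0.00043686,
        0.00063155, -0.00017198]), 'effort': array([-6.67372544e-03, -6.21836615e+01, -2.19535097e+00, -2.50207150e+01,
        1.25230200e-02,  7.69425969e-03,  2.79627466e-05]), 'ee_pos': array([ 0.20693645, -0.58926657,  0.23051919]), 'eef_rot': array([-1.55743913,  1.56919296,  1.92200146]), 'contact_force': array([ 0.32038819,  0.34591306, -0.42655402]), 'torque': array([-0.01803308,  0.040512  , -0.00787901]), 'grip_width': 0.08545138054900563}
```

View pics/top0.png

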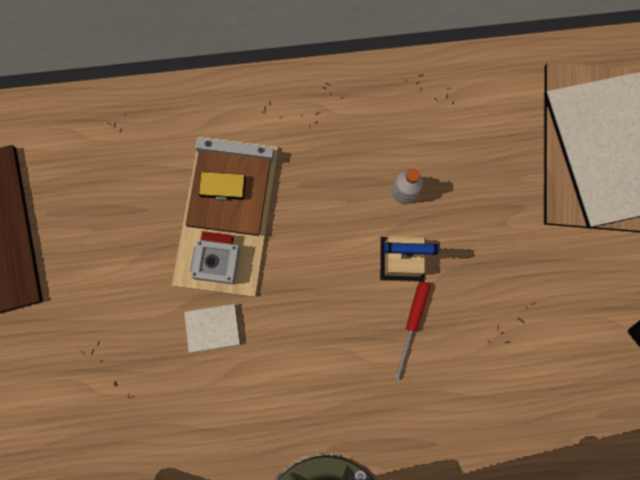

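View pics/side0.png

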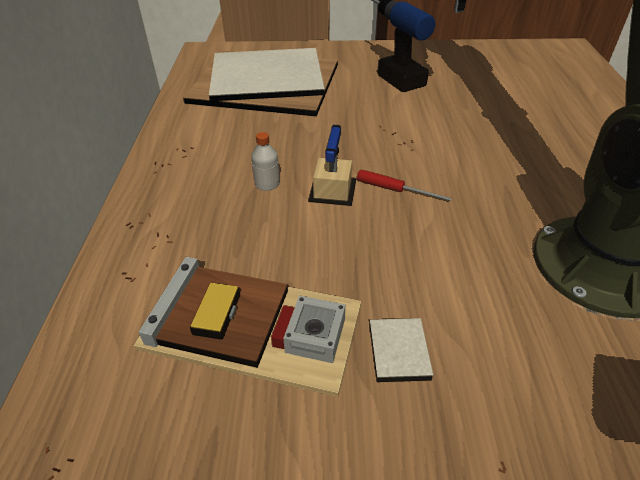

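The top view shows the clamp block around (214,262), the key's handle from (388,247) to (436,250), and the screw near (212,261). In the side view the block is around (315,328) and the handle around (333,145). Next I'll enlarge these areas.

```bash
python3 - <<'E'
import cv2,numpy as np
T=cv2.imread("pics/top0.png");S=cv2.imread("pics/side0.png")
def c(im,u,v):
    t=cv2.resize(im[v:v+50,u:u+66],(396,300),interpolation=cv2.INTER_CUBIC)
    t=cv2.convertScaleAbs(t,alpha=1.5)
    for k in range(0,66,10): cv2.putText(t,str(u+k),(k*6,8),0,.3,(0,255,0));cv2.line(t,(k*6,10),(k*6,14),(0,255,0))
    for k in range(0,50,10): cv2.putText(t,str(v+k),(0,k*6+4),0,.3,(0,255,0))
    return t
cv2.imwrite("pics/z.png",np.vstack([np.hstack([c(T,185,237),c(T,378,233)]),np.hstack([c(S,283,298),c(S,303,120)])]))
E
```

```text
(no output)
```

View pics/z.png

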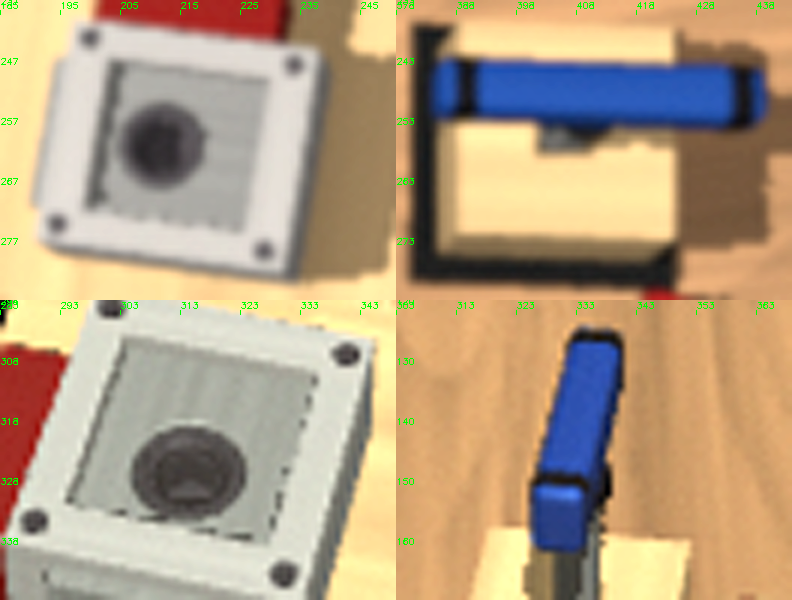

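```bash
cat > h.py <<'E'
import numpy as np
from bench import manip, observe, vision
P={n:vision.camera_params(n) for n in("top","side")}
def at(n,u,v,z):
    p=P[n];K,R,t=p["intrinsics"],np.array(p["R"]),np.array(p["t"])
    d=R.T@np.linalg.solve(K,[u,v,1]);c=-R.T@t
    return c+d*(z-c[2])/d[2]
E
python3 - <<'E'
from h import *
np.set_printoptions(precision=4,suppress=True)
o=np.array([-.42,-.42])
g=lambda n,L,z:np.array([at(n,*(np.array(p)+o),z) for p in L])
for n,B,s,H in (("top",[(200,243.3),(234,247.8),(229,278.7),(194.5,274.2)],(212,261.2),[(384.5,247.5),(439.5,249.2)]),
 ("side",[(301.3,299.3),(340.7,307),(330.2,343.7),(288.7,334.8)],(314.5,326.7),[(336.3,125.3),(329.7,151.2)])):
    b=g(n,B,.05);sc=g(n,[s],.044)[0];h=g(n,H,.129)
    print(n,b,"c",b.mean(0),"screw",sc,"handle",h,h.mean(0))
    e=h[1]-h[0];print("handle len,yaw",np.linalg.norm(e),np.degrees(np.arctan2(e[1],e[0])))
    if n=="top": e=b[0]+b[1]-b[2]-b[3]
    else: e=b[0]+b[3]-b[1]-b[2]
    a=np.arctan2(e[1],e[0]);d=sc-b.mean(0);print("fix yaw",np.degrees(a),"screw xy fix",d[0]*np.cos(a)+d[1]*np.sin(a),-d[0]*np.sin(a)+d[1]*np.cos(a))
for y in range(0):pass
for p in [(.53,-.16),(.5,.2)]:
  for yaw in np.radians([0,90]):
    print(p)
E
python3 - <<'E'
from h import *
from scipy.spatial.transform import Rotation as Ro
s=observe();print(Ro.from_euler('xyz',s['eef_rot']).as_matrix().round(3))
E
```

```text
top [[0.5461 0.1869 0.05  ]
 [0.5295 0.1212 0.05  ]
 [0.4698 0.1361 0.05  ]
 [0.4862 0.202  0.05  ]] c [0.5079 0.1616 0.05  ] screw [0.509  0.1672 0.044 ] handle [[ 0.4825 -0.161   0.129 ]
 [ 0.4679 -0.2601  0.129 ]] [ 0.4752 -0.2105  0.129 ]
handle len,yaw 0.10018605316132459 -98.38126649614317
fix yaw -14.08887070086873 screw xy fix -0.0003370983179386319 0.005729169253199927
side [[0.5301 0.12   0.05  ]
 [0.4696 0.135  0.05  ]
 [0.4861 0.2009 0.05  ]
 [0.5462 0.1858 0.05  ]] c [0.508  0.1604 0.05  ] screw [0.5091 0.1671 0.044 ] handle [[ 0.4704 -0.2573  0.129 ]
 [ 0.4843 -0.1665  0.129 ]] [ 0.4773 -0.2119  0.129 ]
handle len,yaw 0.09183039703590107 81.33971735545872
fix yaw -14.029809914733892 screw xy fix -0.0005384588961688912 0.006762177943441698
(0.53, -0.16)
(0.53, -0.16)
(0.5, 0.2)
(0.5, 0.2)
[[-0.001  0.331 -0.943]
 [ 0.002 -0.943 -0.331]
 [-1.    -0.002  0.   ]]
```

```bash
cat >> h.py <<'E'
from scipy.spatial.transform import Rotation as Ro
KEY=np.array([.476,-.211]); SCR=np.array([.5092,.1671])
def ori(a):  # tool down, jaw axis at world angle a (deg)
    c,s=np.cos(np.radians(a)),np.sin(np.radians(a))
    return Ro.from_matrix(np.array([[0,c,s],[0,s,-c],[-1,0,0]])).as_euler('xyz')
def st(tag=""):
    s=observe(); print(tag,round(s["t"],2),s["ee_pos"].round(4),"F",s["contact_force"].round(1),"T",s["torque"].round(2),"w",round(s["grip_width"],4)); return s
E
python3 - <<'E'
from h import *
for a in(-8.5,171.5): print(a,manip.inverse_kinematics([*KEY,.098],ori(a)))
for a in range(-180,181,20):
    q=manip.inverse_kinematics([*SCR,.116],ori(a)); print(a,None if q is None else np.round(q,2))
E
```

```text
-8.5 [ 0.74497763  0.54499673 -0.5609655   1.94632979  0.41001159  0.76409596
 -0.20047978]
171.5 [ 0.23253209  0.50837155  0.2033066   1.95288483 -0.15408097  0.69499159
 -2.76051134]
-180 [ 0.35  0.77 -1.23  1.88  0.82  1.11  1.93]
-160 [-0.94  0.68  0.95  1.9  -0.69  0.93 -2.44]
-140 [-0.84  0.61  0.75  1.9  -0.54  0.85 -2.25]
-120 [-0.05  0.52 -0.46  1.89  0.32  0.8  -2.78]
-100 [-0.02  0.53 -0.52  1.89  0.35  0.81 -2.47]
-80 [ 0.03  0.55 -0.6   1.89  0.41  0.83 -2.17]
-60 [ 0.09  0.57 -0.7   1.89  0.48  0.86 -1.9 ]
-40 [ 0.16  0.6  -0.82  1.89  0.56  0.9  -1.63]
-20 [ 0.23  0.64 -0.94  1.89  0.64  0.95 -1.36]
0 [ 0.24  0.65 -0.98  1.89  0.66  0.96 -1.04]
20 [ 0.25  0.66 -0.98  1.89  0.67  0.97 -0.69]
40 [ 0.25  0.66 -0.99  1.89  0.67  0.97 -0.35]
60 [ 0.25  0.66 -1.    1.89  0.68  0.97 -0.01]
80 [ 0.25  0.66 -1.    1.89  0.67  0.97  0.34]
100 [ 0.25  0.66 -0.99  1.89  0.67  0.97  0.69]
120 [ 0.35  0.77 -1.23  1.88  0.82  1.11  0.89]
140 [ 0.35  0.77 -1.23  1.88  0.82  1.11  1.24]
160 [ 0.35  0.77 -1.23  1.88  0.82  1.11  1.59]
180 [ 0.35  0.77 -1.23  1.88  0.82  1.11  1.93]<sys>:0: UserWarning: Gimbal lock detected. Setting third angle to zero since it is not possible to uniquely determine all angles.
```

```bash
python3 -W ignore - <<'E'
from h import *
o=ori(-8.5)
manip.reach([*KEY,.20],o); st("above")
manip.movel([*KEY,.098],v=.12); st("down")
manip.grip(.0); s=st("grip")
import cv2
manip.movel([*KEY,.135],v=.08); st("lift37")
manip.movel([*KEY,.185],v=.12); st("lift")
cv2.imwrite("pics/side1.png",cv2.resize(vision.camera("side")[60:260,200:467,::-1],(800,600)))
E
```

```text
above 1.8 [ 0.4756 -0.2127  0.1999] F [-0.1 -0.8  0.8] T [-0.05  0.01  0.02] w 0.0855
down 2.8 [ 0.4764 -0.2111  0.0985] F [-0.4  0.9 -0.8] T [-0.02  0.02 -0.01] w 0.0858
grip 3.42 [ 0.4762 -0.211   0.0983] F [-0.1 -0.   4.4] T [ 0.05  0.19 -0.04] w 0.0172
lift37 4.03 [ 0.4756 -0.2111  0.1348] F [ 0.6 -0.3 -1.7] T [-0.01  0.07 -0.01] w 0.017
lift 4.6 [ 0.4755 -0.211   0.1844] F [ 1.  -0.4 -2.5] T [ 0.    0.04 -0.02] w 0.0171
```

View pics/side1.png

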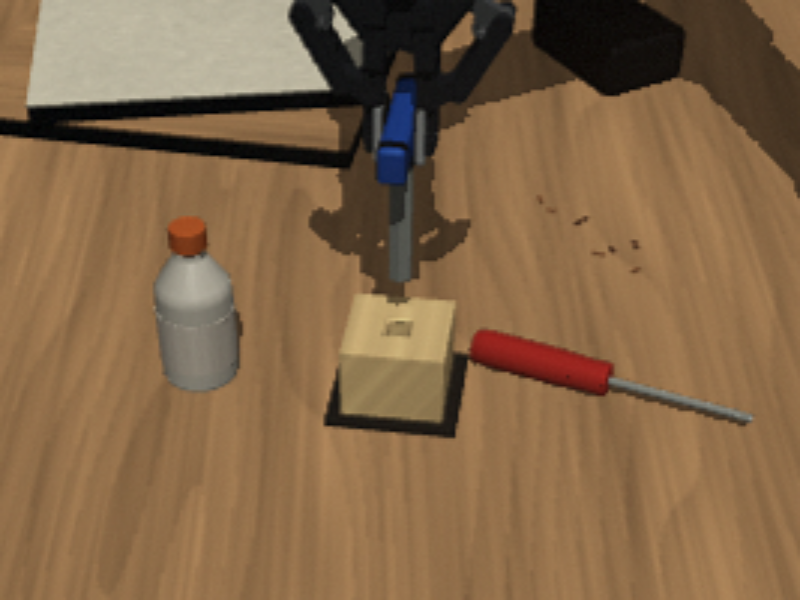

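The key is held upright and clear of the stand, with its tip at about pixel (333,153). Next I'll carry it over the screw and compare tip and screw in both views.

```bash
python3 -W ignore - <<'E'
from h import *
import cv2
o=ori(-8.5)
manip.reach([*SCR,.185],o); manip.movel([*SCR,.150],v=.1); manip.pause(.3); st()
T=vision.camera("top")[:,:,::-1];S=vision.camera("side")[:,:,::-1]
cv2.imwrite("pics/top2.png",T);cv2.imwrite("pics/side2.png",S)
def c(im,u,v):
    t=cv2.convertScaleAbs(cv2.resize(im[v:v+75,u:u+66],(396,450),interpolation=cv2.INTER_CUBIC),alpha=1.5)
    for k in range(0,66,10): cv2.putText(t,str(u+k),(k*6,8),0,.3,(0,255,0))
    for k in range(0,75,10): cv2.putText(t,str(v+k),(0,k*6+4),0,.3,(0,255,0))
    return t
cv2.imwrite("pics/z2.png",np.hstack([c(T,185,220),c(S,283,275)]))
E
```

```text
6.87 [0.5095 0.1672 0.1505] F [ 0.2  0.6 -1.3] T [ 0.04 -0.03 -0.  ] w 0.0171
```

View pics/z2.png

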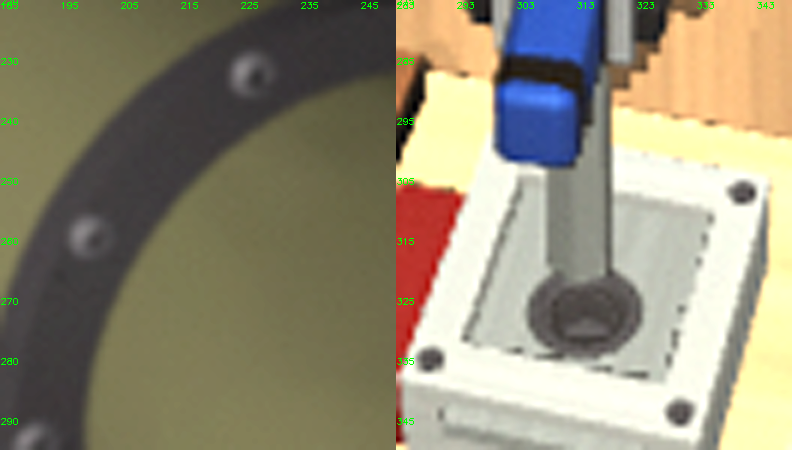

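```bash
python3 -W ignore - <<'E'
from h import *
def proj(n,X):
    p=P[n];x=p["intrinsics"]@(np.array(p["R"])@np.array(X)+p["t"]);return (x[:2]/x[2]).round(2)
print("pred tip, screw",proj("side",[*SCR,.0622]),proj("side",[*SCR,.044]))
a=np.radians(-8.5);kx=np.array([np.cos(a),np.sin(a)]);ky=np.array([-kx[1],kx[0]])
tcp=np.array([.5095,.1672])
for (u,v),z,b in (((306.2,301.7),.157,tcp),((329.4,161),.105,KEY)):
    d=at("side",u-.42,v-.42,z)[:2]-b;print(d@kx,d@ky)
E
```

```text
pred tip, screw [313.8  318.82] [314.02 326.26]
0.0010163760140807817 0.04412691023614523
0.0024587461085861847 0.042384402601667266
```

```bash
python3 -W ignore - <<'E'
import cv2
S=cv2.imread("pics/side2.png").sum(2)//3 if False else cv2.cvtColor(cv2.imread("pics/side2.png"),cv2.COLOR_BGR2GRAY)
print("      ",list(range(304,324)))
for r in range(303,330,2): print(r,S[r,304:324])
print("column"); print(S[308:332,310:318].T)
E
```

```text
[304, 305, 306, 307, 308, 309, 310, 311, 312, 313, 314, 315, 316, 317, 318, 319, 320, 321, 322, 323]
303 [158 161 166 149  94  81  80  81  86  95  97  97  97  89  72 165 175 172
 172 172]
305 [119 125 123 130  93  84  84  86  92  97  96  96  97  90  69 160 170 165
 167 165]
307 [128 135 133 137  94  85  86  84  91  96  97  97  97  89  64 126 132 130
 141 140]
309 [136 134 131 136  93  85  87  84  92  95  95  95  98  91  66 128 131 131
 127 124]
311 [135 132 133 136  93  85  84  83  90  97  98  97  97  89  65 127 134 129
 127 128]
313 [134 132 133 138  90  85  84  87  89  97  98  96  97  90  67 125 133 127
 130 132]
315 [132 132 134 140  91  85  86  87  90  97  97  99  98  90  66 126 131 129
 130 135]
317 [135 132 135 137  86  85  86  87  92  96  98  97 100  95  62 122 128 130
 135 136]
319 [132 134 134 133 110  89  89  87  90  95  97  97  98 100  63 121 133 134
 136 136]
321 [137 135 137 116  80  68  66  80  90  99 100  88  83  70  62  64  72 103
 131 136]
323 [137 126  78  57  63  68  60  53  51  58  53  56  51  51  56  59  63  66
  59 116]
325 [134  68  60  59  63  41  52  50  51  
[... 334 characters left out ...]
84  88  83  86  87  84  87  88  87  85  87  86  80  77  53  54  50
   49  48  48  57  62  50]
 [ 92  92  90  90  91  89  92  90  89  92  92  90  90  90  76  51  56  51
   49  50  48  65  69  42]
 [ 96  95  96  97  96  97  96  97  96  96  97  95  96  99  75  58  49  50
   49  48  54  68  70  44]
 [ 98  95  95  98  96  98  97  97  96  98  96  97  97 100  72  53  49  50
   46  46  65  70  69  43]
 [ 96  95  96  97  96  96 100  99  97  97  97  97  98  88  64  56  51  50
   49  47  61  67  71  42]
 [ 98  98  96  97  96  97  98  98  98 100  97  98 100  83  66  51  58  51
   48  47  53  66  69  41]
 [ 90  91  91  89  92  90  92  90  90  95  98 100 102  70  65  51  58  53
   50  50  48  62  66  41]]
```

Shank centre at the tip is u≈313.0, and on-axis would be 313.8, so the tip sits about 1.1 mm too far in +x. y agrees within about 0.6 mm. I'll correct x and go down gently.

```bash
cat >> h.py <<'E'
def down(xy,z0,z1,fmax=12,step=.001,v=.02):
    z=z0
    while z>z1:
        z-=step; manip.movel([*xy,z],v=v); s=observe()
        if s["contact_force"][2]>fmax: break
    st("down cmd %.4f"%z); return z
E
python3 -W ignore - <<'E'
from h import *
xy=SCR+[-.0011,0]
manip.movel([*xy,.136],v=.05); st()
z=down(xy,.136,.114)
manip.pause(.2); st()
E
```

```text
7.4 [0.5078 0.1671 0.1355] F [-0.   0.2 -1.4] T [ 0.01 -0.    0.06] w 0.0172
down cmd 0.1140 12.9 [0.5088 0.1683 0.116 ] F [-2.3  3.6 18.8] T [0.93 0.67 0.01] w 0.0176
 13.1 [0.5088 0.1683 0.116 ] F [-1.8  3.8 20.2] T [1.01 0.64 0.02] w 0.0173
```

TCP is at 0.116, which matches home, but a slip of the handle in the grip would look the same. I'll check with a picture.

```bash
python3 -W ignore - <<'E'
from h import *
import cv2
S=vision.camera("side")[:,:,::-1]; cv2.imwrite("pics/side3.png",S)
t=cv2.convertScaleAbs(cv2.resize(S[270:370,270:370],(600,600),interpolation=cv2.INTER_CUBIC),alpha=1.4)
for k in range(0,100,10): cv2.putText(t,str(270+k),(k*6,8),0,.3,(0,255,0)); cv2.putText(t,str(270+k),(0,k*6+4),0,.3,(0,255,0))
cv2.imwrite("pics/z3.png",t)
def proj(n,X):
    p=P[n];x=p["intrinsics"]@(np.array(p["R"])@np.array(X)+p["t"]);return (x[:2]/x[2]).round(2)
a=np.radians(-8.5)
e=np.array([.5092,.1675])+.0435*np.array([-np.sin(a),np.cos(a)])
for tip in(.028,.039): print(tip,proj("side",[*e,tip+.095]))
E
```

```text
0.028 [307.6  317.57]
0.039 [307.37 312.39]
```

View pics/z3.png

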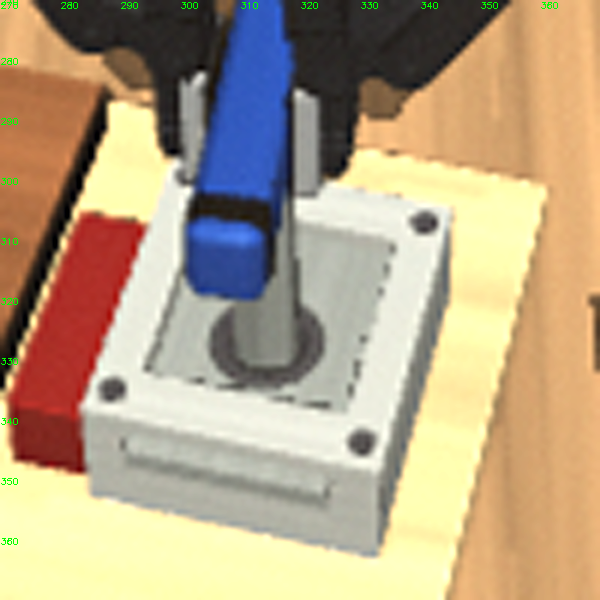

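The handle's near-end bottom edge is at v≈319. I predicted 317.6 for home and 312.4 for standing on the ledge, so the key is home. Now I'll turn clockwise in small steps, watching the torque.

```bash
python3 -W ignore - <<'E'
from h import *
p=np.array([.5086,.1681,.1152]); a=-8.5
manip.movel(p,v=.02); st()
while a>-95:
    a-=4; manip.movel(p,frame=ori(a),v=.05)
    s=st("a=%.1f"%a)
    R=Ro.from_euler('xyz',s["eef_rot"]).as_matrix(); act=np.degrees(np.arctan2(R[1,1],R[0,1])); print("   act",act.round(1))
    if abs(s["torque"][2])>.6 or np.linalg.norm(s["contact_force"])>35: break
E
```

```text
13.4 [0.5088 0.1684 0.1161] F [-1.1  2.4 12.1] T [0.84 0.27 0.02] w 0.017
a=-12.5 13.65 [0.509  0.1685 0.1162] F [ 0.2  2.3 11.2] T [ 0.95  0.1  -0.05] w 0.0174
   act -12.5
a=-16.5 13.9 [0.5092 0.1684 0.1162] F [-0.1  2.3  9.9] T [ 0.9  -0.03 -0.03] w 0.0173
   act -16.5
a=-20.5 14.15 [0.5093 0.1683 0.1162] F [ 0.4  3.5 10.8] T [ 0.87 -0.13 -0.01] w 0.0172
   act -20.5
a=-24.5 14.4 [0.5095 0.1683 0.1162] F [0.6 2.7 9.8] T [ 0.83 -0.27  0.01] w 0.0167
   act -24.5
a=-28.5 14.65 [0.5096 0.1682 0.1162] F [1.9 2.8 9.5] T [ 0.77 -0.44 -0.04] w 0.017
   act -28.5
a=-32.5 14.9 [0.5098 0.1681 0.1162] F [1.3 2.5 8.4] T [ 0.73 -0.53 -0.01] w 0.0171
   act -32.5
a=-36.5 15.15 [0.5099 0.168  0.1162] F [2.8 2.1 9. ] T [ 0.64 -0.63  0.05] w 0.0171
   act -36.6
a=-40.5 15.4 [0.51   0.1679 0.1162] F [2.8 2.6 7.8] T [ 0.59 -0.85 -0.06] w 0.0174
   act -40.6
a=-44.5 15.65 [0.5101 0.1678 0.1162] F [2.7 2.2 8.5] T [ 0.56 -0.84 -0.03] w 0.0172
   act -44.6
a=-48.5 15.9 [0.5103 0.1676 0.1162] F [3.2 1.8 7.5] T [ 0.44 -0.92  0.01] w 0.0168
   act -48.6
a=-52.5 16.15 [0.5104 0.1675 0.1162] F [3.1 0.6 7.8] 
[... 427 characters left out ...]
-68.6
a=-72.5 17.4 [0.5107 0.1667 0.1162] F [ 4.3 -1.   7. ] T [-0.12 -1.33  0.05] w 0.0176
   act -72.6
a=-76.5 17.65 [0.5107 0.1665 0.1162] F [ 4.1 -0.7  7.1] T [-0.32 -1.34 -0.03] w 0.0171
   act -76.6
a=-80.5 17.9 [0.5108 0.1664 0.1162] F [ 4.1 -1.2  7.4] T [-0.41 -1.41  0.08] w 0.0172
   act -80.6
a=-84.5 18.15 [0.5108 0.1662 0.1162] F [ 4.7 -1.3  7.6] T [-0.56 -1.41  0.15] w 0.017
   act -84.6
a=-88.5 18.4 [0.5108 0.166  0.1162] F [ 4.3 -2.4  7.6] T [-0.6  -1.4   0.18] w 0.0172
   act -88.6
a=-92.5 18.65 [0.5108 0.1659 0.1162] F [ 4.6 -2.6  7.4] T [-0.71 -1.43  0.11] w 0.0171
   act -92.6
a=-96.5 18.9 [0.5108 0.1657 0.1162] F [ 5.  -2.2  8.7] T [-0.79 -1.38  0.01] w 0.0174
   act -96.7
```

```bash
python3 -W ignore - <<'E'
from h import *
import cv2
S=vision.camera("side")[:,:,::-1]; cv2.imwrite("pics/side4.png",S)
t=cv2.convertScaleAbs(cv2.resize(S[270:370,270:370],(600,600),interpolation=cv2.INTER_CUBIC),alpha=1.4)
for k in range(0,100,10): cv2.putText(t,str(270+k),(k*6,8),0,.3,(0,255,0)); cv2.putText(t,str(270+k),(0,k*6+4),0,.3,(0,255,0))
cv2.imwrite("pics/z4.png",t)
E
```

```text
(no output)
```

View pics/z4.png

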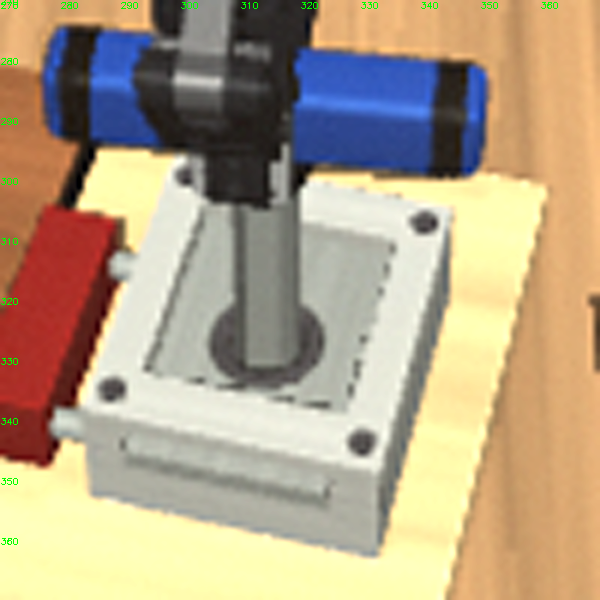

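```bash
python3 -W ignore - <<'E'
from h import *
f=lambda x,y:(270+x/6-.42,270+y/6-.42)
for z,A,B in((.147,(55,28),(480,64)),(.123,(55,133),(478,177))):
    e=at("side",*f(*B),z)-at("side",*f(*A),z);print("handle",np.linalg.norm(e),np.degrees(np.arctan2(e[1],e[0])))
for z in(.03,.04):
  for A,B in(((90,212),(52,207)),((15,430),(-18,425))):
    d=at("side",*f(*B),z)-at("side",*f(*A),z);print("jaw",z,d[:2],np.linalg.norm(d))
import cv2
for n in(3,4):
  S=cv2.imread(f"pics/side{n}.png"); print(n,[(r,[int(S[r,c,2])-int(S[r,c,1]) for c in range(264,298)]) for r in(315,325)])
s=observe();print(s["joints"].round(2),s["t"])
E
```

```text
handle 0.0963224143936279 173.49991767874624
handle 0.09730331219451369 172.36947207183735
jaw 0.03 [ 0.01013684 -0.00166761] 0.010273093261692054
jaw 0.03 [ 0.00828531 -0.0014519 ] 0.008411560495850146
jaw 0.04 [ 0.00997247 -0.00164057] 0.010106514492433862
jaw 0.04 [ 0.00815096 -0.00142835] 0.00827516658223065
3 [(315, [45, 45, 45, 46, 45, 45, 47, 46, 45, 47, 34, 10, 3, 4, 18, 58, 89, 93, 92, 93, 93, 90, 92, 91, 91, 94, 97, 84, 1, -4, -1, 0, 0, -1]), (325, [43, 42, 43, 42, 44, 43, 32, 12, 5, 2, 21, 53, 87, 92, 89, 91, 90, 91, 93, 93, 93, 95, 97, 89, 6, -4, -1, 0, 0, -2, -1, -1, 0, -1])]
4 [(315, [44, 44, 47, 45, 45, 45, 46, 45, 43, 79, 92, 92, 90, 91, 90, 89, 92, 91, 91, 93, 93, 95, 53, 41, 14, -2, -2, -3, -1, 0, -1, 0, 0, -1]), (325, [42, 40, 42, 39, 39, 80, 88, 86, 87, 87, 88, 90, 91, 91, 94, 92, 92, 100, 56, 40, 41, 40, 46, 24, 5, -1, -2, 0, -1, -1, -1, 0, 0, -2])]
[-0.23  0.5  -0.2   1.89  0.14  0.77 -2.19] 18.95
```

The jaw has moved about 9–10 mm and its edge now meets the panel with no dark gap. The torque hasn't shown a clear stop, though, so I'll turn on carefully until it does.

```bash
python3 -W ignore - <<'E'
from h import *
s=observe(); p=np.array([.5104,.1661,.1152]); a=-96.5
manip.movel(p,v=.02); st()
while a>-120:
    a-=3; manip.movel(p,frame=ori(a),v=.05); manip.pause(.1)
    s=st("a=%.1f"%a)
    R=Ro.from_euler('xyz',s["eef_rot"]).as_matrix(); print("   act",np.degrees(np.arctan2(R[1,1],R[0,1])).round(1),"eff7",s["effort"][6].round(3))
    if abs(s["torque"][2])>.5 or np.linalg.norm(s["contact_force"])>35: break
E
```

```text
19.23 [0.5115 0.1651 0.1162] F [1.3 1.2 9.1] T [ 0.18 -0.54  0.01] w 0.0171
a=-99.5 19.58 [0.5115 0.165  0.1162] F [2.1 0.1 9.3] T [ 0.14 -0.52 -0.04] w 0.0172
   act -99.6 eff7 -0.041
a=-102.5 19.93 [0.5115 0.1649 0.1162] F [1.  0.9 9.5] T [-0.06 -0.54  0.06] w 0.0169
   act -102.6 eff7 -0.042
a=-105.5 20.28 [0.5115 0.1647 0.1162] F [ 1.7 -0.3  9.7] T [-0.09 -0.55  0.06] w 0.0171
   act -105.6 eff7 -0.02
a=-108.5 20.63 [0.5115 0.1645 0.1162] F [1.9 0.  9.2] T [-0.13 -0.44 -0.07] w 0.0171
   act -108.6 eff7 0.006
a=-111.5 20.98 [0.5114 0.1645 0.1162] F [1.9 0.5 9.1] T [-0.23 -0.5  -0.03] w 0.0172
   act -111.6 eff7 0.018
a=-114.5 21.33 [0.5113 0.1643 0.1162] F [ 2.3 -1.2 10.6] T [-0.37 -0.48 -0.01] w 0.0169
   act -114.6 eff7 0.024
a=-117.5 21.68 [0.5112 0.1642 0.1162] F [ 1.7 -0.9  9.9] T [-0.39 -0.34  0.04] w 0.0171
   act -117.6 eff7 0.012
a=-120.5 22.03 [0.5111 0.1642 0.1161] F [ 1.5 -1.3 11. ] T [-0.35 -0.3  -0.04] w 0.0172
   act -120.6 eff7 0.012
```

```bash
python3 -W ignore - <<'E'
from h import *
import cv2
S=vision.camera("side")[:,:,::-1]; cv2.imwrite("pics/side5.png",S)
t=cv2.convertScaleAbs(cv2.resize(S[260:360,260:360],(600,600),interpolation=cv2.INTER_CUBIC),alpha=1.4)
for k in range(0,100,10): cv2.putText(t,str(260+k),(k*6,8),0,.3,(0,255,0)); cv2.putText(t,str(260+k),(0,k*6+4),0,.3,(0,255,0))
cv2.imwrite("pics/z5.png",t)
E
```

```text
(no output)
```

View pics/z5.png

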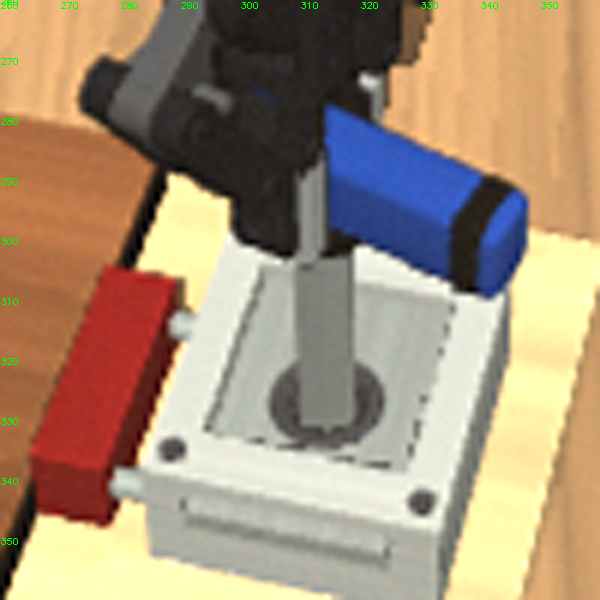

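```bash
python3 -W ignore - <<'E'
from h import *
f=lambda x,y:(260+x/6-.42,260+y/6-.42)
for z,A,B in((.147,(328,106),(490,177)),(.123,(330,228),(455,288))):
    e=at("side",*f(*B),z)-at("side",*f(*A),z);print("handle",np.linalg.norm(e),np.degrees(np.arctan2(e[1],e[0])))
import cv2
for n in(4,5):
  S=cv2.imread(f"pics/side{n}.png"); print(n,[(r,[int(S[r,c,2])-int(S[r,c,1]) for c in range(264,298)]) for r in(315,325)])
# handle bottom extent z check: end bottom corner positions as seen
st()
E
```

```text
handle 0.0414467330501998 149.89361339861512
handle 0.0328126845376642 148.62904389091221
4 [(315, [44, 44, 47, 45, 45, 45, 46, 45, 43, 79, 92, 92, 90, 91, 90, 89, 92, 91, 91, 93, 93, 95, 53, 41, 14, -2, -2, -3, -1, 0, -1, 0, 0, -1]), (325, [42, 40, 42, 39, 39, 80, 88, 86, 87, 87, 88, 90, 91, 91, 94, 92, 92, 100, 56, 40, 41, 40, 46, 24, 5, -1, -2, 0, -1, -1, -1, 0, 0, -2])]
5 [(315, [44, 45, 43, 45, 44, 47, 47, 45, 43, 80, 92, 92, 90, 91, 90, 91, 92, 91, 92, 91, 96, 96, 53, 43, 12, -3, -6, -3, -1, 0, -1, 0, 0, -1]), (325, [40, 40, 41, 40, 40, 80, 89, 86, 87, 88, 90, 90, 91, 91, 93, 94, 94, 100, 57, 40, 41, 41, 46, 25, 5, -1, -1, -1, 0, 0, -1, -1, -1, -1])]
 22.08 [0.5111 0.1642 0.1162] F [ 2.  -1.6 10.8] T [-0.38 -0.29  0.  ] w 0.017
```

```bash
python3 -W ignore - <<'E'
from h import *
def proj(n,X):
    p=P[n];x=p["intrinsics"]@(np.array(p["R"])@np.array(X)+p["t"]);return x[:2]/x[2]
for nm,o,yaw,L in(("pic5",260,149.4,.05),("pic4",270,173,.05)):
  d=np.array([np.cos(np.radians(yaw)),np.sin(np.radians(yaw))]);n=np.array([d[1],-d[0]]);n=n if n[1]>0 else -n
  for tip in(.028,.039):
    for h in(.095,.119):
      q=SCR+L*d+.009*n
      print(nm,tip,h,((proj("side",[*q,tip+h])-o+.42)*6).round(0))
      q=SCR+L*d-.009*n
      print("  far",((proj("side",[*q,tip+h])-o+.42)*6).round(0))
E
```

```text
pic5 0.028 0.095 [493. 310.]
  far [532. 255.]
pic5 0.028 0.119 [495. 242.]
  far [535. 186.]
pic5 0.039 0.095 [494. 279.]
  far [533. 224.]
pic5 0.039 0.119 [496. 209.]
  far [537. 153.]
pic4 0.028 0.095 [475. 186.]
  far [482. 125.]
pic4 0.028 0.119 [479. 117.]
  far [485.  55.]
pic4 0.039 0.095 [477. 154.]
  far [484.  93.]
pic4 0.039 0.119 [480.  84.]
  far [487.  22.]
```

```bash
python3 -W ignore - <<'E'
from h import *
a=np.radians(-14.05);fx=np.array([np.cos(a),np.sin(a)]);c=np.array([.508,.161])
for z in(.03,.036,.042):
  for r,u3,u4 in((315,278.6,272.6),(325,274.9,268.8)):
    x3=(at("side",u3,r,z)[:2]-c)@fx;x4=(at("side",u4,r,z)[:2]-c)@fx
    print(z,r,"front before/after %.4f %.4f travel %.4f"%(x3,x4,x4-x3))
# panel edge top from pic3: brown ends ~273.9@315, 270.0@325 
for r,u in((315,274.2),(325,270.2)): print("panel edge",(at("side",u,r,.03)[:2]-c)@fx)
E
```

```text
0.03 315 front before/after 0.0613 0.0703 travel 0.0090
0.03 325 front before/after 0.0610 0.0700 travel 0.0090
0.036 315 front before/after 0.0595 0.0685 travel 0.0090
0.036 325 front before/after 0.0592 0.0681 travel 0.0089
0.042 315 front before/after 0.0577 0.0666 travel 0.0089
0.042 325 front before/after 0.0574 0.0663 travel 0.0089
panel edge 0.06792907215664742
panel edge 0.06792862809925372
```

Travel is 9.0 ± 0.3 mm, ending with the jaw front at the panel edge (x ≈ 68 mm), and the jaw didn't move at all over the last 24°. The key's handle height still matches home. So the screw is at its stop; I'll unload, let go and check.

```bash
python3 -W ignore - <<'E'
from h import *
import cv2
s=observe(); p=s["ee_pos"]; manip.movel([p[0]-.0002,p[1],.1156],v=.02); st()
manip.grip(.085); st("open")
p=observe()["ee_pos"]; manip.movel([p[0],p[1],.26],v=.12); st("up")
manip.reach([.35,-.2,.3],ori(-90)); manip.pause(.3)
S=vision.camera("side")[:,:,::-1];T=vision.camera("top")[:,:,::-1]
cv2.imwrite("pics/side6.png",S);cv2.imwrite("pics/top6.png",T)
c=lambda im,u,v:cv2.convertScaleAbs(cv2.resize(im[v:v+100,u:u+66],(396,600),interpolation=cv2.INTER_CUBIC),alpha=1.4)
cv2.imwrite("pics/z6.png",np.hstack([c(S,280,260),c(T,185,195)])); st()
E
```

```text
22.33 [0.5112 0.1634 0.1162] F [1.1 0.5 7.7] T [ 0.37 -0.22 -0.02] w 0.0173
open 23.0 [0.5109 0.1642 0.1155] F [ 0.3 -0.9 -0.1] T [ 0.05 -0.03 -0.03] w 0.085
up 24.35 [0.5105 0.164  0.2593] F [ 0.2 -0.1 -0.5] T [0.04 0.04 0.03] w 0.0852
 26.23 [ 0.3502 -0.1998  0.2999] F [0.9 0.1 0.6] T [-0.02  0.04  0.02] w 0.0851
```

View pics/z6.png

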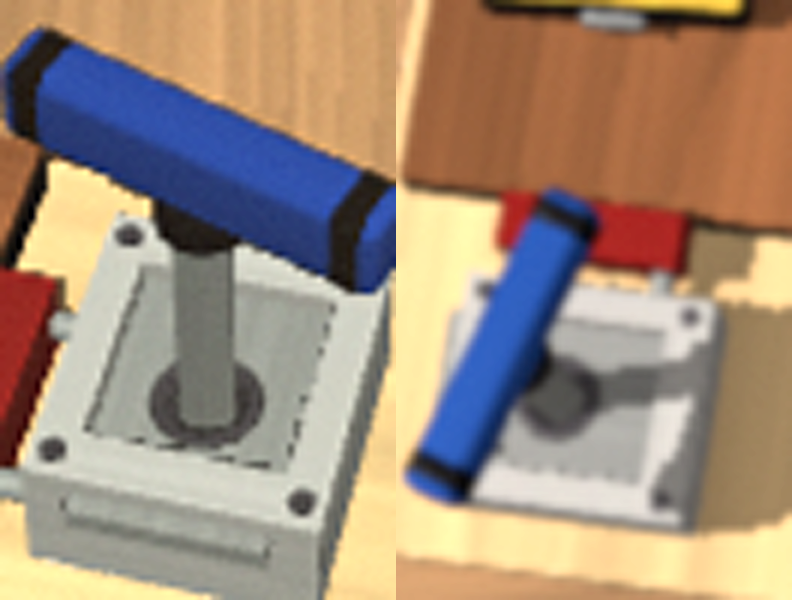

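```bash
python3 -W ignore - <<'E'
from h import *
t=lambda x,y,z:at("top",185+(x-396)/6-.42,195+y/6-.42,z)[:2]
s=lambda x,y,z:at("side",280+x/6-.42,260+y/6-.42,z)[:2]
A,B=t(568,200,.147),t(440,483,.147);print("top mid",(A+B)/2,np.linalg.norm(A-B),"SCR",SCR)
# side: top-face corners: far-left (38,30), far-right ~(392,182)
A,B=s(45,32,.147),s(385,180,.147);print("side far edge mid",(A+B)/2, np.linalg.norm(A-B))
d=(B-A)/np.linalg.norm(B-A);n=np.array([-d[1],d[0]]);n=n*np.sign(n[1]);print("centre",(A+B)/2+.009*n)
E
```

```text
top mid [0.50895117 0.16484184] 0.09239586380667848 SCR [0.5092 0.1671]
side far edge mid [0.50659103 0.16090542] 0.08891046057491461
centre [0.51108617 0.16870244]
```

```bash
python3 -W ignore -c "
from bench import hand_in,observe
print(observe()['t']);print(hand_in())"
```

```text
26.2333
the job is handed in; nothing more can be done
None
```

The panel is clamped and the job is handed in at 26 s. The hex key stands home in the screw, the red jaw is against the panel edge, and the arm is clear. `hand_in` gives no verdict, so the result rests on my own checks.

**What I did:** I found the key and screw with both cameras, pulled the key from its stand and moved the tip 1.1 mm in x. It then went fully home on the first push, with about 20 N at the end. I turned it 112° clockwise with it home, unloaded it, let go and backed away.

**What agreed:**
- **Key home:** the tool height stayed at 0.1162 m throughout, against 0.1163 m expected for home. The handle's height in the pictures also fits home and not the ledge.
- **Jaw tight:** it moved 9.0 mm (±0.3 mm) and ended at the panel edge (x ≈ 68 mm). It did not move at all over the last 24° of turning.
- **Key upright:** in the last picture the handle's middle is within about 2.5 mm of the screw axis.

**What did not agree:**
- **No clear stop in the torque:** there was only a bump of about 0.18 N m after 72–84° of turn, where the stop was due. The key then turned a further 24° or more with the handle following the gripper and the jaw still. It probably slipped in the socket at the stop, so I took the screw as tight from the pictures.
- **Camera mismatch:** in the final check the two views disagree by about 4 mm on the handle's centre. I put that down to its rounded edges, so those pictures alone would not prove the last couple of millimetres of depth.

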